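Stow the eraser and bring the dropper bottle to the front of the caddy

TASK

Put the loose eraser flat and square into its rectangular slot on the turning desk caddy and let go of it. Then take the caddy by the round knob on top of its post and turn it until the dropper bottle stands at the front, in line with the pointed nose of the caddy's foot, with everything it carries still upright in their wells. Finish while still gripping the knob and holding the caddy still, and leave the other things on the table where they are.

Things in the scene. Friction and masses are not known exactly. Their poses are not given: they have to be found in the camera images.
- stand: fixed dark wooden foot of the caddy: a disc 200 mm across, 12 mm high, with a flat bar 22 mm wide that sticks out under the deck and ends in a point, the nose. Origin: centre of its underside on the table, on the caddy's turning axis; z up; its -x axis points from the axis to the nose, which is the caddy's front
- nose (a point): tip of the nose, 171 mm from the turning axis, 8 mm above the table
- carousel: light wooden round deck, 250 mm across, turns freely a full turn either way; light friction (0.10 N m), stays where left. Origin: on the axis at its underside, 14 mm above the table (deck top 24 mm); z up. 85 mm from the axis: the slot (at +x) and three round wells (at -x and 60 degrees either side), inside 45 mm wide, 24 mm deep (at -x) or 35 mm wide, 34 mm deep (the others). A 14 mm metal post carries the knob
- slot (a point): middle of the floor of the eraser's slot, on the deck's top (24 mm above the table); axes as the carousel's. The slot is 55 mm long inside along the carousel's x (radially) and 27 mm wide along its y, with walls 7 mm high and 5 mm thick; the two long walls have a gap of about 31 mm in the middle for fingers
- knob (a point): centre of the round dark wooden knob on the axis, 158 mm above the table; the knob is an upright cylinder 36 mm across and 36 mm high (140 to 176 mm above the table). Nothing else on the caddy is higher than 126 mm above the table
- eraser: worn pale eraser lying flat on the table to the right of the caddy: 22 mm along its x, 50 mm along its y, 13 mm high, 30 g; origin: centre of its underside, z up
- dropper: slim brown glass dropper bottle with a pointed black rubber top, 34 mm across, 102 mm high, the only bottle on the caddy; rocks if the deck is jerked; stands loosely in the left or the right well as seen from the front, 40 to 80 degrees round from the front at the start. Origin: centre of its underside, 24 mm above the table; z up
- jar_a: plain black jar with grey lid, 44 mm across, 66 mm high, loose in the middle well; origin: centre of its underside
- vial: small plain grey pot with a flat black cap, 32 mm across, 60 mm high, loose in the well on the other side from the dropper bottle; origin: centre of its underside
- table_jar: bystander: black jar, 44 mm across, 68 mm high, standing loose on the table; origin: centre of its underside
- charcoal_box: bystander: flat dark card box, 115 mm along its x, 60 mm along its y, 23 mm high, loose on the table; origin: centre of its underside
- tape_roll: bystander: roll of masking tape lying flat, 104 mm across, 25 mm high, loose; origin: centre of its underside
Mind the look-alikes: they are no part of the job. Leave any turquoise look-alike of the eraser alone. Leave any red look-alike of the dropper alone.

How it is judged:
By the outcome, as a careful person would: the job done as asked, in the order asked, and still so for the second after the job is handed in, while the arm keeps its last pose, push and grip.
It also fails if it takes over 58 s, if anything falls off the work surface, if the arm or the gripper's body presses on something with over 40 N, if the wrist force passes 120 N, or if a joint passes its speed limit or range.

ROBOT

A 6-joint arm with a two-finger parallel gripper is mounted at the origin on a cart in front of the work surface, level with it; the furniture and walls round the work are solid. World frame = base frame: x ahead of the robot, y to its left, z up, the work surface at z = 0. Lengths are in m, angles in degrees, forces in N, time in s.
With the tool pointing down it reaches from about 0.4 to 0.825 m from the base axis. Payload 7 kg.
Tool frame: the origin (TCP) lies on the front face of the gripper's body, between the roots of the fingers; the fingertips stand 66 mm ahead of it and the grasp point (between the pads) lies 47 mm ahead of it; z points along the fingers, y is the line along which they close (so a half turn about z gives the same grasp; the last joint's range is limited). The gripper opens to 88 mm and grips with 3 to 60 N. Pads are 19 mm wide; open, the fingers measure 130 mm over their backs; the gripper's body (78 mm by 193 mm) begins 47 mm behind the grasp point.
Start: joints at [81.194, 20.546, 0.682, 0, -70.136, -16.507], TCP at [0.289, 0.61, 0.292] pointing down, gripper open.
Joint ranges: [-176.03, 176.03], [-82.01, 121.73], [-58.28, 71.71], [-173.87, 95.51], [-174.79, -0.11], [-173.66, 173.66]. Speed limits (degrees/s): [136.94, 136.94, 172.46, 180, 180, 180].

INTERFACE

Orientations are given as [roll, pitch, yaw] about the fixed x, y, z axes, in that order (R = Rz(yaw) Ry(pitch) Rx(roll)).
In Python, from plant import ctrl gives the robot as it stands.
- The arm moves only by the tool send_rows, never from a script. Its argument "deltas" is a list of rows, each a list of 2 entries, a list of its own where there are three numbers: the shift along the tool's x, y, z each as a share of 800 mm, from -1 to 1, then the turn about the tool's z as a share of 90 degrees, from -1 to 1. A call has exactly 5 rows; each row is the pose to reach, as a shift and turn from the pose commanded when the call began, along the tool's axes at that moment; what a row does not reach only later rows make up. A row lasts 1/12 s, in which the tool goes at most 41.7 mm and 7.16 degrees, less where a joint would pass 70% of its speed; a pose out of reach is approached as far as the arm can. A call with a number of a shift or a turn outside -1 to 1 is refused whole. A call with a gripper value outside its range is refused whole. "gripper" is the opening, from 0 (shut) to 1 (fully open), set as the call begins (left out, the last holds). The fingers move at their own pace and stop on an object; the grip force is fixed at half the most. Time passes only in rows, so rows that repeat a pose let the fingers close, or fill a call up. It gives the time, the measured TCP pose, the force, the opening and the grip force at its end, in the units of the state.
- ctrl.get_obs(): the state, without advancing time (a new reading comes with each control period).
- ctrl.snapshot(name): name is "side" or "top"; returns a dict with "color" (480x640x3 uint8, red, green, blue), "vertical_fov" (degrees; the focal length in pixels is half the picture's height over the tangent of half this angle, whatever the lens; pixels are square), "cx", "cy" (the principal point, pixels), "rvec" (rotation vector, rad) and "tvec" (3), from world to camera coordinates, as OpenCV has them. Camera axes: x right, y down, z forward; pixel columns grow to the right and rows downward; lengths in m; the calibration is good to about 2 mm. A picture is of the moment at which its call begins. There is no depth.
- ctrl.close_job(): hands the job in; it is judged then, once.
Trained networks look in a picture, given as the dict that the camera call returned (one of the last four; its "shot" number tells which), for a name from the list of things; names that differ only in an ending like _2 or _b are one class to them, and where a whole thing is asked for, a point or a joint stands for the part that bears it (a point fixed in the world has none). Each returns a list of dicts, best first, with "conf" (0 to 1); they miss things now and then, are a little off and sometimes report something else, mostly with a low value. They report only what shows in the picture. A call takes as long as a camera call. They do not tell look-alikes from the thing itself.
- ctrl.boxes_of(picture, thing): "xy" ([column, row] as shares, 0 to 1, of the picture: columns of its width, rows of its height, amid what is visible of it).
- ctrl.cut_out(picture, thing): "pixels" (480x640 bool, what is visible of it) and "xy" ([column, row] as shares, 0 to 1, of the picture: columns of its width, rows of its height, amid what is visible of it).
The state is a dict: "clock": time; "joint_pos": joint angles; "qvel": joint speeds; "tau": joint torques, N m; "tool_pos": TCP position; "orientation": TCP orientation; "force": force on the tool from outside, world axes, zero at the start; "moment": the same for the moment, N m; "opening": finger opening in m; "gripper_force": force on a finger pad.
Only numpy, scipy, OpenCV 4.12 (cv2) and the standard library are available. Lean on these libraries where they do the work, as an engineer would, in place of code of your own. Each camera call takes 0.05 s, during which the arm holds its last target. There are 200 camera calls.

## Working session

There is one attempt and no reset: what is moved stays moved. The work goes in short steps, Python scripts to look and compute and a tool call to move; the robot and the scene stay as the last step left them, time stands still between calls to the robot, and variables do not carry over. Pictures are saved under pics/ and viewed, at most 10 in all, crops included, and the job is handed in when it is done.

Besides the shell and the picture viewer there is one more tool, called after "Emit:" by a JSON object that holds its "api" and its "payload", one argument or row to a line. send_rows: Moves the arm, as the interface text tells. Shift numbers are shares of 800 mm and turn numbers shares of 90 degrees, none past 1 either way. Its arguments: {"type":"object","properties":{"deltas":{"type":"array","items":{"type":"array"}},"gripper":{"type":"number"}},"required":["deltas"]}

```bash
ls; mkdir -p pics
cat > h.py <<'E'
import numpy as np, cv2
from plant import ctrl
def K(p):
    f=240/np.tan(np.radians(p["vertical_fov"]/2)); return np.array([[f,0,p["cx"]],[0,f,p["cy"]],[0,0,1.]])
def ray(p,uv,z):
    R=cv2.Rodrigues(np.array(p["rvec"],float))[0]; t=np.array(p["tvec"],float).ravel()
    c=-R.T@t; d=R.T@np.linalg.inv(K(p))@np.array([uv[0],uv[1],1.]); return c+d*(z-c[2])/d[2]
def proj(p,P):
    return cv2.projectPoints(np.array(P,float).reshape(-1,3),np.array(p["rvec"],float),np.array(p["tvec"],float),K(p),None)[0].reshape(-1,2)
def save(p,n): cv2.imwrite(f"pics/{n}.png",p["color"][:,:,::-1])
E
python3 - <<'E'
from h import *
print(ctrl.get_obs())
for n in("top","side"):
    p=ctrl.snapshot(n); save(p,n+"0"); print(n,{k:v for k,v in p.items() if k!="color"})
    for t,z in [("stand",.006),("knob",.158),("nose",.008),("slot",.024),("eraser",.0065),("dropper",.07),("jar_a",.057),("vial",.054),("table_jar",.034),("charcoal_box",.012),("tape_roll",.012)]:
        for d in ctrl.boxes_of(p,t)[:3]:
            uv=np.array(d["xy"])*[640,480]; print(t,round(d["conf"],2),uv.round(),ray(p,uv,z).round(3))
E
```

```text
pics
{'clock': 0.0, 'joint_pos': array([ 8.11942443e+01,  2.05912440e+01,  6.31671663e-01, -2.04198613e-02,
       -7.01360567e+01, -1.65052982e+01]), 'qvel': array([-0.11373469, -0.01513608, -0.12287202, -0.05628984,  0.11933763,
       -0.01676138]), 'tau': array([ 1.12585494e-03, -5.82714951e+01,  2.93047857e+01,  6.99664369e+00,
        6.93904716e-03, -1.66024356e-04]), 'tool_pos': array([0.28844972, 0.60982094, 0.29120785]), 'orientation': array([ 1.79902857e+02, -8.76648570e-03, -2.53180009e+01]), 'force': array([ 1.446457  , -0.0430322 , -0.44199284]), 'moment': array([ 0.02419404,  0.00063093, -0.03357166]), 'gripper_force': 0.0, 'opening': 0.08747390075669793}
top {'vertical_fov': 52.03935754553485, 'cx': 318.9150421387345, 'cy': 247.90087588044165, 'rvec': array([ 2.08050083, -2.12844909,  0.15596291]), 'tvec': array([-0.1241062 ,  0.56182993,  0.9833007 ]), 'shot': 1}
stand 0.53 [231. 312.] [0.433 0.057 0.006]
stand 0.28 [247. 266.] [0.532 0.024 0.006]
knob 0.82 [221. 246.] [0.548 0.045 0.158]
nose 0.72 [228. 314.] [0.428 0.062 0.008]
nose 0.41 [210. 281.] [0.501 0.103 0.
[... 668 characters left out ...]
': array([-0.03336585,  0.54376431,  0.93283406]), 'shot': 2}
stand 0.8 [230. 333.] [0.437 0.056 0.006]
knob 0.85 [204. 278.] [0.489 0.077 0.158]
nose 0.54 [229. 340.] [0.423 0.061 0.008]
slot 0.8 [212. 277.] [0.567 0.075 0.024]
eraser 0.69 [374. 266.] [ 0.523 -0.277  0.006]
eraser 0.59 [408. 290.] [ 0.448 -0.332  0.006]
dropper 0.94 [319. 291.] [ 0.457 -0.139  0.07 ]
dropper 0.48 [446. 234.] [ 0.531 -0.437  0.07 ]
dropper 0.26 [229. 334.] [0.406 0.052 0.07 ]
jar_a 0.62 [205. 302.] [0.492 0.092 0.057]
vial 0.59 [241. 282.] [0.524 0.015 0.054]
table_jar 0.8 [333. 228.] [ 0.627 -0.209  0.034]
charcoal_box 0.87 [445. 236.] [ 0.56  -0.456  0.012]
tape_roll 0.68 [464. 291.] [ 0.416 -0.447  0.012]
```

View pics/top0.png

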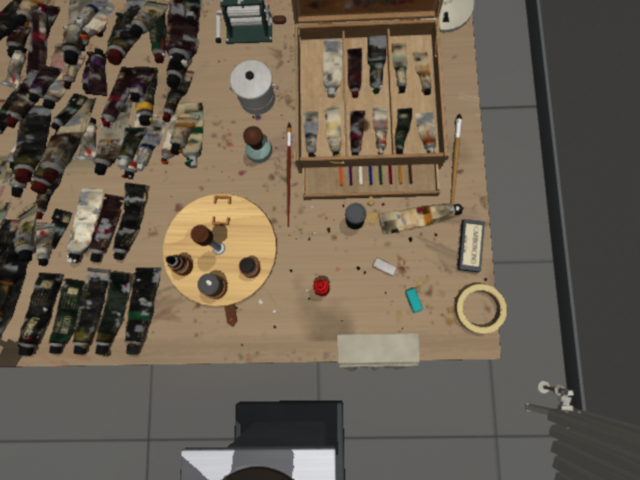

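View pics/side0.png

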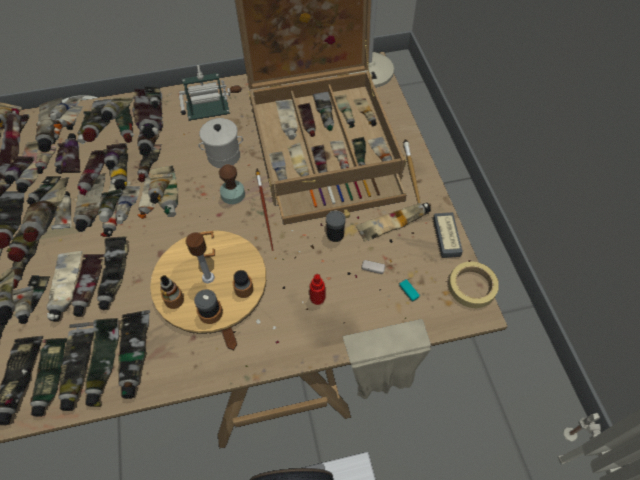

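Pale eraser candidates in the top view are the grey-white one (384,267) and the turquoise one (415,300). For the dropper they are the brown bottle on the deck (176,262) and the red one (321,287). I choose the grey-white eraser and the brown bottle. Next: poses, plus one close crop to check.

Run:
```python
from h import *
from scipy.optimize import least_squares
P=[]
for n in("top","side"):
    p=ctrl.snapshot(n); P.append(p)
    hsv=cv2.cvtColor(p["color"],cv2.COLOR_RGB2HSV)
    # deck
    c0=proj(p,[.545,.075,.024])[0]
    m=((hsv[:,:,1]>95)&(hsv[:,:,2]>150)).astype(np.uint8)
    yy,xx=np.mgrid[:480,:640]; m[(np.hypot(xx-c0[0],yy-c0[1])>75)]=0
    m=cv2.morphologyEx(m,cv2.MORPH_OPEN,np.ones((3,3)))
    cs=max(cv2.findContours(m,0,1)[0],key=cv2.contourArea); h=cv2.convexHull(cs)[:,0]
    w=np.array([ray(p,u,.024)[:2] for u in h])
    r=least_squares(lambda q:np.hypot(*(w-q[:2]).T)-q[2],[.545,.075,.125],loss='soft_l1',f_scale=.002).x; print(n,"deck",r.round(4))
    for t in("eraser",):
        for d in ctrl.cut_out(p,t)[:2]:
            v=np.argwhere(d["pixels"])[:,::-1]; w=np.array([ray(p,u,.013)[:2] for u in v]).astype(np.float32)
            ((cx,cy),s,a)=cv2.minAreaRect(w*1000); print(t,d["conf"],v.mean(0).round(1),p["color"][d["pixels"]].mean(0).round(),w.mean(0).round(4),np.round([cx,cy,*s,a],1))
    for t in("dropper","vial","jar_a","nose","knob"):
        d=ctrl.boxes_of(p,t)[:2]; print(t,[(round(x["conf"],2),(np.array(x["xy"])*[640,480]).round(1)) for x in d])
    save(p,n+"1")
def crop(p,c,w,h,W,H):
    x,y=int(c[0]-w/2),int(c[1]-h/2); return cv2.resize(p["color"][y:y+h,x:x+w,::-1],(W,H),interpolation=cv2.INTER_CUBIC)
a=[np.vstack([crop(p,proj(p,[.55,.075,.03])[0],120,105,400,350),crop(p,proj(p,[.524,-.275,.01])[0],80,50,400,250)]) for p in P]
cv2.imwrite("pics/c1.png",np.hstack(a))
print([ (int(c[0]-60),int(c[1]-52.5)) for c in (proj(p,[.55,.075,.03])[0] for p in P)])
```

```text
top deck [0.5693 0.0828 0.1245]
eraser 0.72 [383.6 265.9] [167. 158. 150.] [ 0.5228 -0.274 ] [ 522.9 -274.4   50.6   23.5   61.5]
eraser 0.49 [413.3 299.6] [ 42. 140. 136.] [ 0.4491 -0.3335] [ 448.8 -333.4   48.4   22.2   18.7]
dropper [(0.78, array([320.6, 284.3])), (0.65, array([176.6, 259.8]))]
vial [(0.71, array([248.2, 264.9])), (0.45, array([221.1, 245.2]))]
jar_a [(0.85, array([208.7, 279.9]))]
nose [(0.51, array([231.5, 313.3]))]
knob [(0.78, array([223.2, 241.9]))]
side deck [0.5689 0.0832 0.1242]
eraser 0.75 [408.5 289.4] [ 20. 132. 127.] [ 0.4472 -0.3327] [ 447.  -332.5   52.2   23.5   19.2]
eraser 0.69 [372.7 266.9] [149. 143. 135.] [ 0.5187 -0.2731] [ 518.8 -272.9   51.7   26.1   63.5]
dropper [(0.69, array([230.5, 334.5])), (0.67, array([172.2, 288.2]))]
vial [(0.63, array([239. , 278.7]))]
jar_a [(0.83, array([204.6, 300.9]))]
nose [(0.69, array([229.4, 341.1]))]
knob [(0.8, array([203. , 278.4]))]
[(161, 203), (152, 230)]
```

View pics/c1.png

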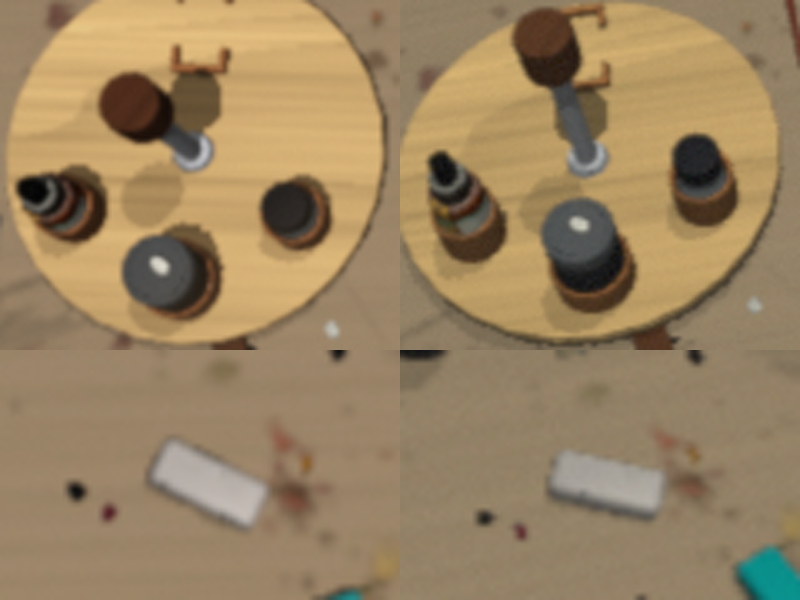

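Chosen eraser (bottom left crop centre, top pixel (384,266)) is pale: correct. The brown dropper is in the left well, and the slot faces away from the robot. Refining by model fits.

```bash
cat > fit.py <<'E'
from h import *
from scipy.optimize import minimize
def rot(a): return np.array([[np.cos(a),-np.sin(a)],[np.sin(a),np.cos(a)]])
def boxes(px,py,th,rects,z0,z1):
    out=[]
    for x0,x1,y0,y1 in rects:
        c=np.array([[x0,y0],[x1,y0],[x1,y1],[x0,y1]])@rot(th).T+[px,py]
        out.append(np.vstack([np.c_[c,[z]*4] for z in(z0,z1)]))
    return out
def raster(p,bs,S=8):
    m=np.zeros((480*S//2,640*S//2),np.uint8)
    for b in bs: cv2.fillConvexPoly(m,cv2.convexHull(np.round((proj(p,b)+.5)*S/2*16-8).astype(np.int32)),255,shift=4)
    return cv2.resize(m,(640,480),interpolation=cv2.INTER_AREA)/255.
W=[(x0,x1,y0,y1) for x0,x1,y0,y1 in [(-32.5,-27.5,-18.5,18.5),(27.5,32.5,-18.5,18.5)]]+[(s*15.5 if s>0 else -32.5,32.5 if s>0 else -15.5,t-2.5,t+2.5) for s in(-1,1) for t in(-16,16)]
W=[tuple(np.array(w)/1000+[.085,.085,0,0]) for w in W]
def slotfit(ps,c,th0,free=True):
    def f(q):
        s=0
        for p in ps:
            g=cv2.cvtColor(p["color"],cv2.COLOR_RGB2GRAY).astype(float)
            m=raster(p,boxes(c[0]+q[0]/1e3,c[1]+q[1]/1e3,th0+q[2]/100,W,.024,.031)); 
            s+=(g*m).sum()/m.sum()
        return s+.5*(q[0]**2+q[1]**2)
    best=min((minimize(f,[0,0,a],method="Nelder-Mead",options=dict(initial_simplex=[[0,0,a],[2,0,a],[0,2,a],[0,0,a+3]])) for a in(-12,-8,-4,0,4,8,12)),key=lambda r:r.fun)
    q=best.x; return c[0]+q[0]/1e3,c[1]+q[1]/1e3,np.degrees(th0+q[2]/100),best.fun
E
python3 - <<'E'
from fit import *
P=[ctrl.snapshot(n) for n in("top","side")]
c=[.569,.083]
th0=np.arctan2(*(ray(P[0],(221.5,210),.031)[:2]-c)[::-1]); print("th0",np.degrees(th0))
for ps in([P[0]],[P[1]],P): print("slot",np.round(slotfit(ps,c,th0),4))
for ps in([P[0]],[P[1]],P):
    ms=[max(ctrl.cut_out(p,"eraser")[:2],key=lambda d:p["color"][d["pixels"]][:,0].mean())["pixels"].astype(float) for p in ps]
    def f(q): 
        return sum(abs(raster(p,boxes(.5228+q[0]/1e3,-.274+q[1]/1e3,np.radians(-27+q[2]*2),[(-.011,.011,-.025,.025)],0,.013))-m).sum() for p,m in zip(ps,ms))
    r=minimize(f,[0,0,0],method="Nelder-Mead",options=dict(initial_simplex=[[0,0,0],[4,0,0],[0,4,0],[0,0,4]])); print("eraser",.5228+r.x[0]/1e3,-.274+r.x[1]/1e3,-27+r.x[2]*2,r.fun)
# nose: dark pixels outside the deck
for p in P:
    g=cv2.cvtColor(p["color"],cv2.COLOR_RGB2GRAY); best=[]
    for a in np.arange(-180,-150,.5).tolist()+np.arange(150,180,.5).tolist():
        u=np.radians(a+180); T=np.array([[-.135,.011],[-.158,.011],[-.171,0],[-.158,-.011],[-.135,-.011]])@rot(u).T+c
        m=np.zeros((480,640),np.uint8); cv2.fillConvexPoly(m,np.round(proj(p,np.c_[T,[.01]*5])*16).astype(np.int32),1,shift=4); best.append((g[m>0].mean(),a))
    print(sorted(best)[:6])
E
```

```text
th0 -4.794865599016605
slot [ 5.682000e-01  8.260000e-02 -3.763100e+00  1.088493e+02]
slot [ 5.68000e-01  8.31000e-02 -2.40460e+00  8.60459e+01]
slot [ 5.68000e-01  8.33000e-02 -3.58710e+00  1.96875e+02]
eraser 0.5241066077119136 -0.2740538893767734 -27.45353163491237 26.53725490196078
eraser 0.524296931061403 -0.2740939142108573 -26.184743594326225 50.95686274509804
eraser 0.5243027818021352 -0.27417045359065706 -27.97510345494645 78.43137254901961
[(np.float64(66.90062111801242), -169.5), (np.float64(68.76785714285714), -170.0), (np.float64(68.97575757575757), -169.0), (np.float64(72.28915662650603), -168.5), (np.float64(72.32142857142857), -170.5), (np.float64(75.99404761904762), -171.0)]
[(np.float64(66.03550295857988), -170.5), (np.float64(66.58235294117647), -170.0), (np.float64(67.45180722891567), -171.0), (np.float64(68.55357142857143), -169.5), (np.float64(70.96551724137932), -171.5), (np.float64(71.94578313253012), -169.0)]
```

```bash
cat > plan.py <<'E'
# plan.py x y z yaw [ncalls]: deltas (final row) for successive calls, straight, from the measured pose
import sys; from h import *
x,y,z,yaw=map(float,sys.argv[1:5]); o=ctrl.get_obs()
p=np.array(o["tool_pos"]); a=o["orientation"][2]
print("at",p.round(4),np.round(o["orientation"],2),"q",o["joint_pos"].round(1),"t",round(o["clock"],2),"open",round(o["opening"],4),"F",np.round(o["force"],1),round(o["gripper_force"],1))
D=np.array([x,y,z])-p; da=(yaw-a+180)%360-180
n=int(sys.argv[5]) if len(sys.argv)>5 else max(1,int(np.ceil(max(np.linalg.norm(D)/.2,abs(da)/34))))
for i in range(n):
    t=np.radians(a+da*i/n); c,s=np.cos(t),np.sin(t); d=D/n
    print("call",i,np.round([(c*d[0]+s*d[1])/.8,(s*d[0]-c*d[1])/.8,-d[2]/.8],4),"turn",round(-da/n/90,4))
E
python3 plan.py .5242 -.2741 .29 -117.3
```

```text
at [0.2886 0.6102 0.2922] [180.     0.   -25.31] q [ 81.2  20.5   0.7  -0.  -70.1 -16.5] t 2.2 open 0.0876 F [-1.1  0.2 -0.9] 0.0
call 0 [0.1478 0.1747 0.0005] turn 0.2044
call 1 [0.1953 0.1191 0.0005] turn 0.2044
call 2 [0.2229 0.0514 0.0005] turn 0.2044
call 3 [ 0.2278 -0.0216  0.0005] turn 0.2044
call 4 [ 0.2093 -0.0924  0.0005] turn 0.2044
```

Emit:
{"api": "send_rows", "payload": {
  "deltas": [
    [[0.03, 0.035, 0], 0.04],
    [[0.06, 0.07, 0], 0.08],
    [[0.09, 0.105, 0], 0.12],
    [[0.12, 0.14, 0], 0.16],
    [[0.148, 0.175, 0], 0.204]
  ],
  "gripper": 0.6
}}

```text
clock: 2.62
tool_pos: [0.3361, 0.4312, 0.2921]
orientation: [-180.0, -0.0, -43.8]
force: [1.7, -0.5, -0.3]
opening: 0.0601
gripper_force: 0.0
```

```bash
python3 plan.py .5242 -.2741 .29 -117.3 4
```

```text
at [0.3361 0.4312 0.2921] [-179.99   -0.    -43.83] q [ 72.6   8.5 -15.6   0.  -65.9 -26.4] t 2.62 open 0.0601 F [ 1.7 -0.5 -0.3] 0.0
call 0 [0.1951 0.1183 0.0007] turn 0.2041
call 1 [0.2224 0.0508 0.0007] turn 0.2041
call 2 [ 0.2271 -0.0219  0.0007] turn 0.2041
call 3 [ 0.2086 -0.0923  0.0007] turn 0.2041
```

Emit:
{"api": "send_rows", "payload": {
  "deltas": [
    [[0.04, 0.024, 0], 0.04],
    [[0.08, 0.047, 0], 0.08],
    [[0.12, 0.071, 0], 0.12],
    [[0.16, 0.095, 0], 0.16],
    [[0.195, 0.118, 0], 0.204]
  ]
}}

```text
clock: 3.03
tool_pos: [0.3836, 0.2549, 0.2925]
orientation: [-180.0, 0.0, -62.2]
force: [0.3, 0.7, 0.8]
opening: 0.0529
gripper_force: 0.0
```

Emit:
{"api": "send_rows", "payload": {
  "deltas": [
    [[0.044, 0.01, 0], 0.04],
    [[0.088, 0.02, 0], 0.08],
    [[0.132, 0.03, 0], 0.12],
    [[0.176, 0.04, 0], 0.16],
    [[0.222, 0.051, 0], 0.204]
  ]
}}

```text
clock: 3.45
tool_pos: [0.4308, 0.0794, 0.2927]
orientation: [-179.9, 0.0, -80.5]
force: [1.2, 0.6, 0.8]
opening: 0.0525
gripper_force: 0.0
```

Emit:
{"api": "send_rows", "payload": {
  "deltas": [
    [[0.045, -0.004, 0], 0.04],
    [[0.09, -0.009, 0], 0.08],
    [[0.135, -0.013, 0], 0.12],
    [[0.18, -0.018, 0], 0.16],
    [[0.227, -0.022, 0], 0.204]
  ]
}}

```text
clock: 3.87
tool_pos: [0.4786, -0.0969, 0.2926]
orientation: [-179.9, 0.0, -98.9]
force: [1.5, 0.6, 0.4]
opening: 0.0527
gripper_force: 0.0
```

Emit:
{"api": "send_rows", "payload": {
  "deltas": [
    [[0.045, -0.02, 0], 0.05],
    [[0.09, -0.04, 0], 0.1],
    [[0.135, -0.06, 0], 0.15],
    [[0.18, -0.08, 0], 0.2],
    [[0.209, -0.092, 0], 0.204]
  ]
}}

```text
clock: 4.28
tool_pos: [0.5261, -0.2749, 0.2919]
orientation: [-180.0, -0.0, -117.5]
force: [0.9, 1.8, -0.4]
opening: 0.0526
gripper_force: 0.0
```

```bash
python3 plan.py .5242 -.2741 .12 -117.3 1
```

```text
at [ 0.5261 -0.2749  0.2919] [-1.7999e+02 -3.0000e-02 -1.1746e+02] q [ -8.7  12.9 -10.    0.  -67.  -18.8] t 4.28 open 0.0526 F [ 0.9  1.8 -0.4] 0.0
call 0 [2.000e-04 2.500e-03 2.149e-01] turn -0.0018
```

Emit:
{"api": "send_rows", "payload": {
  "deltas": [
    [[0, 0.002, 0.05], 0],
    [[0, 0.0025, 0.1], 0],
    [[0, 0.0025, 0.15], 0],
    [[0, 0.0025, 0.2], 0],
    [[0, 0.0025, 0.235], 0]
  ]
}}

```text
clock: 4.7
tool_pos: [0.5223, -0.2705, 0.1009]
orientation: [179.8, -0.0, -117.2]
force: [-0.1, -0.1, 0.3]
opening: 0.0525
gripper_force: 0.0
```

```bash
python3 plan.py .5242 -.2741 .068 -117.3 1
python3 - <<'E'
from h import *
a=[]
for n in("top","side"):
    p=ctrl.snapshot(n); c=proj(p,[.524,-.274,.03])[0].astype(int); a.append(cv2.resize(p["color"][c[1]-50:c[1]+50,c[0]-40:c[0]+40,::-1],(400,500),interpolation=cv2.INTER_CUBIC))
cv2.imwrite("pics/g1.png",np.hstack(a))
E
```

```text
at [ 0.5223 -0.2705  0.1009] [ 1.7985e+02 -2.0000e-02 -1.1717e+02] q [ -8.4  23.4 -23.3  -0.  -43.5 -18.8] t 4.7 open 0.0525 F [-0.1 -0.1  0.3] 0.0
call 0 [ 0.0029 -0.0041  0.0412] turn 0.0015
```

View pics/g1.png

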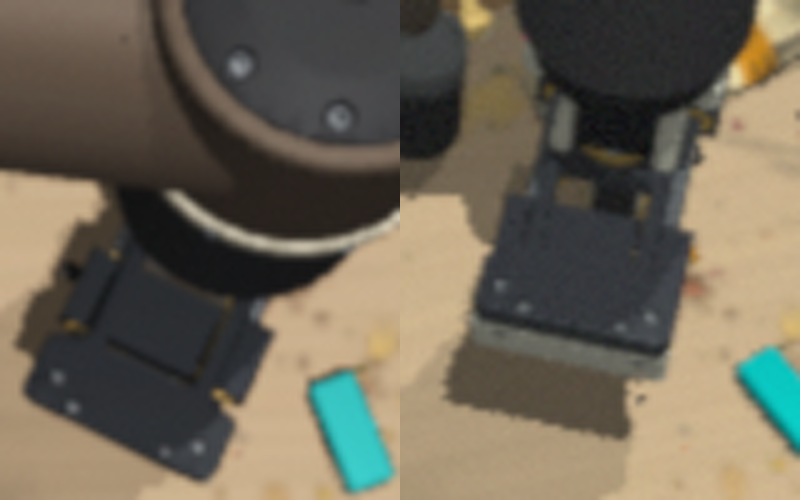

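The gripper hides the eraser in both views; the turquoise one (about (350,430) in the left crop) is clear of it. I'll go by the fitted pose, after letting the arm settle.

Emit:
{"api": "send_rows", "payload": {
  "deltas": [
    [[0, 0, 0], 0],
    [[0, 0, 0], 0],
    [[0, 0, 0], 0],
    [[0, 0, 0], 0],
    [[0, 0, 0], 0]
  ]
}}

```text
clock: 5.22
tool_pos: [0.5247, -0.2708, 0.1059]
orientation: [-179.8, 0.1, -117.1]
force: [-1.1, -1.7, -0.3]
opening: 0.0526
gripper_force: 0.0
```

```bash
python3 plan.py .5242 -.2741 .068 -117.3 1
```

```text
at [ 0.5247 -0.2708  0.1059] [-1.7984e+02  5.0000e-02 -1.1711e+02] q [ -8.3  23.1 -23.    0.  -43.8 -18.8] t 5.22 open 0.0526 F [-1.1 -1.7 -0.3] 0.0
call 0 [ 0.004  -0.0014  0.0474] turn 0.0021
```

Emit:
{"api": "send_rows", "payload": {
  "deltas": [
    [[0.002, 0, 0.01], 0],
    [[0.004, -0.001, 0.02], 0.002],
    [[0.004, -0.001, 0.03], 0.002],
    [[0.004, -0.001, 0.03], 0.002],
    [[0.004, -0.001, 0.03], 0.002]
  ]
}}

```text
clock: 5.63
tool_pos: [0.5225, -0.2739, 0.079]
orientation: [179.9, -0.0, -117.3]
force: [0.2, -0.3, -0.1]
opening: 0.0525
gripper_force: 0.0
```

Emit:
{"api": "send_rows", "payload": {
  "deltas": [
    [[0, 0, 0], 0],
    [[0, 0, 0], 0],
    [[0, 0, 0], 0],
    [[0, 0, 0], 0],
    [[0, 0, 0], 0]
  ]
}}

```text
clock: 6.05
tool_pos: [0.5232, -0.2739, 0.0804]
orientation: [-180.0, 0.0, -117.3]
force: [-0.2, 0.1, 0.2]
opening: 0.0525
gripper_force: 0.0
```

```bash
python3 plan.py .5242 -.2741 .068 -117.3 1
```

```text
at [ 0.5232 -0.2739  0.0804] [-1.7997e+02  1.0000e-02 -1.1729e+02] q [ -8.7  25.1 -24.1   0.  -40.8 -18.6] t 6.05 open 0.0525 F [-0.2  0.1  0.2] 0.0
call 0 [-0.0003 -0.0012  0.0155] turn 0.0001
```

Good. Down, settle, close.

Emit:
{"api": "send_rows", "payload": {
  "deltas": [
    [[0, -0.001, 0.004], 0],
    [[0, -0.001, 0.008], 0],
    [[0, -0.001, 0.012], 0],
    [[0, -0.001, 0.015], 0],
    [[0, -0.001, 0.015], 0]
  ]
}}

```text
clock: 6.47
tool_pos: [0.5234, -0.2741, 0.0673]
orientation: [179.9, -0.0, -117.3]
force: [-0.1, -0.7, 0.5]
opening: 0.0524
gripper_force: 0.0
```

Emit:
{"api": "send_rows", "payload": {
  "deltas": [
    [[0, 0, 0], 0],
    [[0, 0, 0], 0],
    [[0, 0, 0], 0],
    [[0, 0, 0], 0],
    [[0, 0, 0], 0]
  ],
  "gripper": 0.1
}}

```text
clock: 6.88
tool_pos: [0.5239, -0.2743, 0.0683]
orientation: [-180.0, 0.0, -117.3]
force: [-0.4, -0.0, 0.6]
opening: 0.0246
gripper_force: 0.0
```

Emit:
{"api": "send_rows", "payload": {
  "deltas": [
    [[0, 0, 0], 0],
    [[0, 0, 0], 0],
    [[0, 0, 0], 0],
    [[0, 0, 0], 0],
    [[0, 0, 0], 0]
  ]
}}

```text
clock: 7.3
tool_pos: [0.5239, -0.2743, 0.0683]
orientation: [-180.0, 0.0, -117.3]
force: [-0.9, 0.1, 1.9]
opening: 0.0216
gripper_force: 30.0
```

```bash
python3 plan.py .5242 -.2741 .25 -117.3 1
```

```text
at [ 0.5239 -0.2743  0.0683] [-179.99    0.   -117.29] q [ -8.7  26.1 -24.5   0.  -39.4 -18.6] t 7.3 open 0.0216 F [-0.9  0.1  1.9] 30.0
call 0 [-0.0004 -0.0003 -0.2271] turn 0.0001
```

Emit:
{"api": "send_rows", "payload": {
  "deltas": [
    [[0, 0, -0.02], 0],
    [[0, 0, -0.06], 0],
    [[0, 0, -0.1], 0],
    [[0, 0, -0.14], 0],
    [[0, 0, -0.18], 0]
  ]
}}

```text
clock: 7.72
tool_pos: [0.5235, -0.2742, 0.2135]
orientation: [180.0, -0.0, -117.3]
force: [-0.1, -0.7, -0.3]
opening: 0.0216
gripper_force: 30.0
```

Emit:
{"api": "send_rows", "payload": {
  "deltas": [
    [[0, 0, -0.03], 0],
    [[0, 0, -0.06], 0],
    [[0, 0, -0.075], 0],
    [[0, 0, -0.075], 0],
    [[0, 0, -0.075], 0]
  ]
}}

```text
clock: 8.13
tool_pos: [0.5239, -0.2742, 0.2726]
orientation: [-179.9, 0.0, -117.3]
force: [0.5, -0.3, -0.8]
opening: 0.0215
gripper_force: 30.0
```

```bash
python3 plan.py .6533 .0778 .27 176.5 3
```

```text
at [ 0.5239 -0.2742  0.2726] [-1.7993e+02  4.0000e-02 -1.1730e+02] q [ -8.7  13.5 -11.9  -0.  -64.5 -18.6] t 8.13 open 0.0215 F [ 0.5 -0.3 -0.8] 30.0
call 0 [-0.1551  0.0193  0.0011] turn 0.2452
call 1 [-0.1364  0.0762  0.0011] turn 0.2452
call 2 [-0.0978  0.1218  0.0011] turn 0.2452
```

Emit:
{"api": "send_rows", "payload": {
  "deltas": [
    [[-0.03, 0.004, 0], 0.05],
    [[-0.06, 0.008, 0], 0.1],
    [[-0.09, 0.012, 0], 0.15],
    [[-0.12, 0.016, 0], 0.2],
    [[-0.155, 0.019, 0], 0.245]
  ]
}}

```text
clock: 8.55
tool_pos: [0.5665, -0.1562, 0.2704]
orientation: [179.9, -0.1, -139.6]
force: [-0.1, 0.2, -0.3]
opening: 0.0214
gripper_force: 30.0
```

Emit:
{"api": "send_rows", "payload": {
  "deltas": [
    [[-0.028, 0.015, 0], 0.05],
    [[-0.056, 0.03, 0], 0.1],
    [[-0.084, 0.045, 0], 0.15],
    [[-0.112, 0.06, 0], 0.2],
    [[-0.136, 0.076, 0], 0.245]
  ]
}}

```text
clock: 8.97
tool_pos: [0.6101, -0.0387, 0.2701]
orientation: [180.0, -0.2, -161.6]
force: [0.7, 0.6, -0.4]
opening: 0.0216
gripper_force: 30.0
```

Emit:
{"api": "send_rows", "payload": {
  "deltas": [
    [[-0.025, 0.03, 0], 0.06],
    [[-0.05, 0.06, 0], 0.12],
    [[-0.075, 0.09, 0], 0.18],
    [[-0.098, 0.122, 0], 0.245],
    [[-0.098, 0.122, 0], 0.245]
  ]
}}

```text
clock: 9.38
tool_pos: [0.6541, 0.0819, 0.2694]
orientation: [-180.0, -0.1, 176.3]
force: [-0.3, 0.3, -0.1]
opening: 0.0217
gripper_force: 30.0
```

Emit:
{"api": "send_rows", "payload": {
  "deltas": [
    [[0, 0, 0], 0],
    [[0, 0, 0], 0],
    [[0, 0, 0], 0],
    [[0, 0, 0], 0],
    [[0, 0, 0], 0]
  ]
}}

```text
clock: 9.8
tool_pos: [0.6531, 0.0765, 0.2722]
orientation: [180.0, -0.0, 176.5]
force: [0.2, 0.9, 0.5]
opening: 0.0213
gripper_force: 30.0
```

```bash
python3 plan.py .6533 .0778 .12 176.5 1
```

```text
at [0.6531 0.0765 0.2722] [180.    -0.   176.52] q [  23.6   19.6   -3.3   -0.   -67.  -117.1] t 9.8 open 0.0213 F [0.2 0.9 0.5] 30.0
call 0 [-0.0002  0.0016  0.1903] turn 0.0002
```

Emit:
{"api": "send_rows", "payload": {
  "deltas": [
    [[0, 0.002, 0.04], 0],
    [[0, 0.002, 0.08], 0],
    [[0, 0.002, 0.12], 0],
    [[0, 0.002, 0.16], 0],
    [[0, 0.002, 0.19], 0]
  ]
}}

```text
clock: 10.22
tool_pos: [0.6524, 0.0781, 0.1179]
orientation: [-180.0, -0.1, 176.5]
force: [-0.1, 0.6, -1.2]
opening: 0.0217
gripper_force: 30.0
```

Emit:
{"api": "send_rows", "payload": {
  "deltas": [
    [[0, 0, 0.002], 0],
    [[0, 0, 0.004], 0],
    [[0, 0, 0.006], 0],
    [[0, 0, 0.006], 0],
    [[0, 0, 0.006], 0]
  ]
}}

```text
clock: 10.63
tool_pos: [0.6543, 0.0792, 0.1174]
orientation: [179.9, 0.2, 176.6]
force: [0.9, 0.1, 0.2]
opening: 0.0215
gripper_force: 30.0
```

```bash
python3 plan.py .6533 .0778 .10 176.5 1
python3 - <<'E'
from fit import *
a=[]
for n in("top","side"):
    p=ctrl.snapshot(n); c=proj(p,[.60,.078,.03])[0].astype(int); x0,y0=c[0]-45,c[1]-60; S=5
    im=cv2.resize(p["color"][y0:y0+120,x0:x0+80,::-1],(400,600),interpolation=cv2.INTER_CUBIC)
    for b in boxes(.5685,.083,np.radians(-3.5),W,.024,.031):
        q=((proj(p,b[4:])-[x0,y0]+.5)*S*16).astype(np.int32); cv2.polylines(im,[q],True,(255,0,255),1,cv2.LINE_AA,4)
    a.append(im)
cv2.imwrite("pics/s1.png",np.hstack(a))
# carousel yaw via wells fit on earlier-like view: use deck-centre-based object mask centres is rough; print
E
```

```text
at [0.6543 0.0792 0.1174] [1.7993e+02 1.6000e-01 1.7656e+02] q [  23.8   27.5  -13.2    0.   -49.1 -117.3] t 10.63 open 0.0215 F [0.9 0.1 0.2] 30.0
call 0 [ 0.0011 -0.0019  0.0217] turn 0.0007
```

View pics/s1.png

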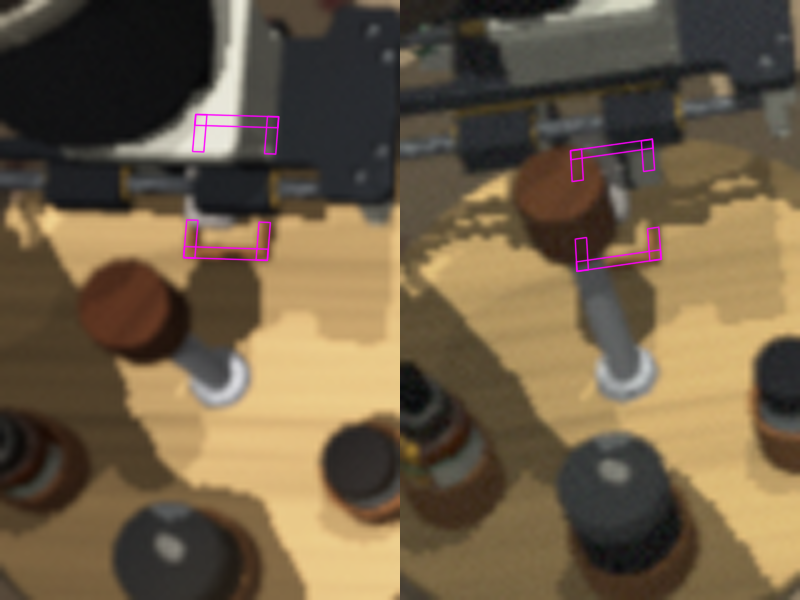

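Run:
```python
from fit import *
a=[]
for n in("top","side"):
    p=dict(ctrl.snapshot(n)); p["color"]=cv2.imread(f"pics/{n}1.png")[:,:,::-1]
    c=proj(p,[.6533,.0778,.03])[0].astype(int); x0,y0=c[0]-20,c[1]-20
    im=cv2.resize(p["color"][y0:y0+40,x0:x0+40,::-1],(400,400),interpolation=cv2.INTER_CUBIC); im2=im.copy()
    for b in boxes(.5685,.083,np.radians(-3.5),W,.024,.031):
        q=((proj(p,b[4:])-[x0,y0]+.5)*160).astype(np.int32); cv2.polylines(im2,[q],True,(255,0,255),1,cv2.LINE_AA,4)
    a.append(np.vstack([im[:300],im2[:300]]))
    # 2-D shift-free scan of yaw with centre fixed
    g=cv2.cvtColor(p["color"],cv2.COLOR_RGB2GRAY).astype(float)
    for dx in(-.0015,0,.0015): print(n,dx,[(t,round((g*m).sum()/m.sum(),1)) for t in np.arange(-6,0,.5) for m in [raster(p,boxes(.5685+dx,.083,np.radians(t),W,.024,.031))]])
cv2.imwrite("pics/s2.png",np.hstack(a))
```

```text
top -0.0015 [(np.float64(-6.0), np.float64(116.9)), (np.float64(-5.5), np.float64(114.0)), (np.float64(-5.0), np.float64(111.2)), (np.float64(-4.5), np.float64(109.6)), (np.float64(-4.0), np.float64(109.1)), (np.float64(-3.5), np.float64(109.7)), (np.float64(-3.0), np.float64(111.5)), (np.float64(-2.5), np.float64(114.3)), (np.float64(-2.0), np.float64(118.1)), (np.float64(-1.5), np.float64(121.3)), (np.float64(-1.0), np.float64(124.9)), (np.float64(-0.5), np.float64(127.8))]
top 0 [(np.float64(-6.0), np.float64(116.9)), (np.float64(-5.5), np.float64(113.8)), (np.float64(-5.0), np.float64(111.2)), (np.float64(-4.5), np.float64(109.7)), (np.float64(-4.0), np.float64(109.2)), (np.float64(-3.5), np.float64(109.9)), (np.float64(-3.0), np.float64(112.0)), (np.float64(-2.5), np.float64(115.2)), (np.float64(-2.0), np.float64(119.3)), (np.float64(-1.5), np.float64(122.9)), (np.float64(-1.0), np.float64(126.6)), (np.float64(-0.5), np.float64(129.4))]
top 0.0015 [(np.float64(-6.0), np.float64(120.6)), (np.float64(-5.5), np.float64(117.8)), (np.float64(-5.0), np.float64(115.3)), (np.float64(-4.
[... 1038 characters left out ...]
)), (np.float64(-3.0), np.float64(86.7)), (np.float64(-2.5), np.float64(86.1)), (np.float64(-2.0), np.float64(86.4)), (np.float64(-1.5), np.float64(86.6)), (np.float64(-1.0), np.float64(87.2)), (np.float64(-0.5), np.float64(87.8))]
side 0.0015 [(np.float64(-6.0), np.float64(99.6)), (np.float64(-5.5), np.float64(97.6)), (np.float64(-5.0), np.float64(95.5)), (np.float64(-4.5), np.float64(93.4)), (np.float64(-4.0), np.float64(92.0)), (np.float64(-3.5), np.float64(90.8)), (np.float64(-3.0), np.float64(89.7)), (np.float64(-2.5), np.float64(89.2)), (np.float64(-2.0), np.float64(89.3)), (np.float64(-1.5), np.float64(89.6)), (np.float64(-1.0), np.float64(90.1)), (np.float64(-0.5), np.float64(90.7))]
```

View pics/s2.png

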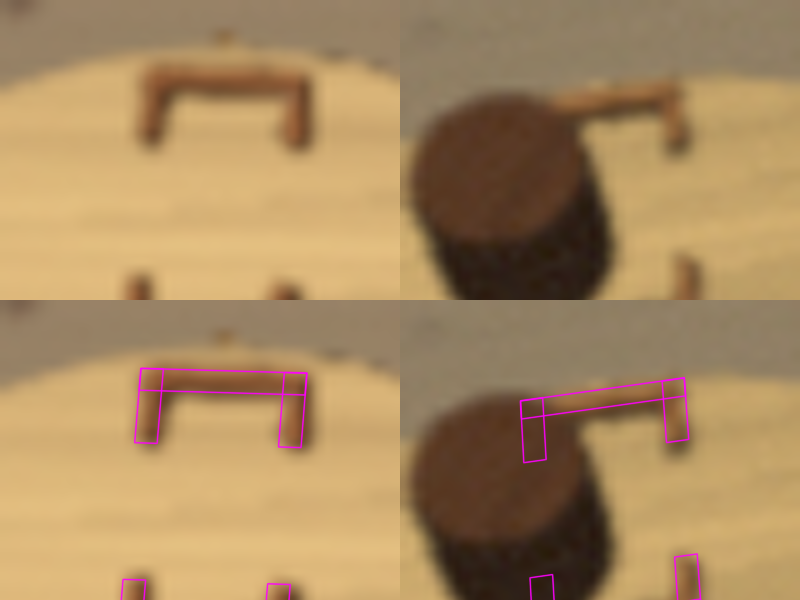

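Overlay vs image (s2): the true walls sit about 0.4 px right of my model in the top view and match in the side view, so I use slot centre (0.653, 0.077) and yaw −3.9.

Emit:
{"api": "send_rows", "payload": {
  "deltas": [
    [[0, 0, 0], 0],
    [[0, 0, 0], 0],
    [[0, 0, 0], 0],
    [[0, 0, 0], 0],
    [[0, 0, 0], 0]
  ]
}}

```text
clock: 11.25
tool_pos: [0.6533, 0.079, 0.1153]
orientation: [-180.0, -0.0, 176.6]
force: [0.6, 0.6, 0.7]
opening: 0.0218
gripper_force: 30.0
```

```bash
python3 plan.py .653 .0771 .105 176.1 1
```

```text
at [0.6533 0.079  0.1153] [-1.8000e+02 -1.0000e-02  1.7656e+02] q [  23.8   27.7  -13.3    0.   -49.1 -117.3] t 11.25 open 0.0218 F [0.6 0.6 0.7] 30.0
call 0 [ 0.0003 -0.0024  0.0129] turn 0.0051
```

Emit:
{"api": "send_rows", "payload": {
  "deltas": [
    [[0, -0.0024, 0.005], 0.005],
    [[0, -0.0024, 0.01], 0.005],
    [[0, -0.0024, 0.012], 0.005],
    [[0, -0.0024, 0.012], 0.005],
    [[0, -0.0024, 0.012], 0.005]
  ]
}}

```text
clock: 11.67
tool_pos: [0.6531, 0.077, 0.1054]
orientation: [-180.0, -0.0, 176.1]
force: [0.2, -0.2, -0.8]
opening: 0.0217
gripper_force: 30.0
```

Emit:
{"api": "send_rows", "payload": {
  "deltas": [
    [[0, 0, 0], 0],
    [[0, 0, 0], 0],
    [[0, 0, 0], 0],
    [[0, 0, 0], 0],
    [[0, 0, 0], 0]
  ]
}}

```text
clock: 12.08
tool_pos: [0.6533, 0.0771, 0.1059]
orientation: [180.0, 0.0, 176.1]
force: [-0.8, -0.2, -1.0]
opening: 0.0218
gripper_force: 30.0
```

```bash
python3 plan.py .653 .0771 .0935 176.1 1
```

```text
at [0.6533 0.0771 0.1059] [1.8000e+02 1.0000e-02 1.7611e+02] q [  23.7   28.3  -13.8    0.   -48.  -117.6] t 12.08 open 0.0218 F [-0.8 -0.2 -1. ] 30.0
call 0 [ 0.0003 -0.0001  0.0154] turn 0.0001
```

Emit:
{"api": "send_rows", "payload": {
  "deltas": [
    [[0, 0, 0.003], 0],
    [[0, 0, 0.006], 0],
    [[0, 0, 0.009], 0],
    [[0, 0, 0.0115], 0],
    [[0, 0, 0.0115], 0]
  ]
}}

```text
clock: 12.5
tool_pos: [0.6529, 0.077, 0.0958]
orientation: [-180.0, -0.1, 176.1]
force: [0.2, -0.1, -0.8]
opening: 0.0214
gripper_force: 30.0
```

Emit:
{"api": "send_rows", "payload": {
  "deltas": [
    [[0, 0, 0.001], 0],
    [[0, 0, 0.002], 0],
    [[0, 0, 0.003], 0],
    [[0, 0, 0.0035], 0],
    [[0, 0, 0.0035], 0]
  ]
}}

```text
clock: 12.92
tool_pos: [0.6532, 0.0771, 0.0937]
orientation: [-180.0, -0.0, 176.1]
force: [-0.1, -0.4, -0.1]
opening: 0.0214
gripper_force: 30.0
```

Emit:
{"api": "send_rows", "payload": {
  "deltas": [
    [[0, 0, 0], 0],
    [[0, 0, 0], 0],
    [[0, 0, 0], 0],
    [[0, 0, 0], 0],
    [[0, 0, 0], 0]
  ]
}}

```text
clock: 13.33
tool_pos: [0.6533, 0.0771, 0.0938]
orientation: [180.0, 0.0, 176.1]
force: [0.8, 0.0, 0.1]
opening: 0.0214
gripper_force: 30.0
```

Emit:
{"api": "send_rows", "payload": {
  "deltas": [
    [[0, 0, 0.001], 0],
    [[0, 0, 0.0015], 0],
    [[0, 0, 0.0015], 0],
    [[0, 0, 0.0015], 0],
    [[0, 0, 0.0015], 0]
  ]
}}

```text
clock: 13.75
tool_pos: [0.6532, 0.0771, 0.0925]
orientation: [-180.0, -0.0, 176.1]
force: [-0.1, 0.3, -0.7]
opening: 0.0217
gripper_force: 30.0
```

Emit:
{"api": "send_rows", "payload": {
  "deltas": [
    [[0, 0, 0], 0],
    [[0, 0, 0], 0],
    [[0, 0, 0], 0],
    [[0, 0, 0], 0],
    [[0, 0, 0], 0]
  ],
  "gripper": 0.5
}}

```text
clock: 14.17
tool_pos: [0.6533, 0.0771, 0.0926]
orientation: [180.0, 0.0, 176.1]
force: [-1.3, -0.5, -0.3]
opening: 0.0432
gripper_force: 0.0
```

Emit:
{"api": "send_rows", "payload": {
  "deltas": [
    [[0, 0, -0.01], 0],
    [[0, 0, -0.03], 0],
    [[0, 0, -0.06], 0],
    [[0, 0, -0.1], 0],
    [[0, 0, -0.14], 0]
  ]
}}

```text
clock: 14.58
tool_pos: [0.6528, 0.0769, 0.2058]
orientation: [-180.0, -0.1, 176.1]
force: [-0.0, 0.3, -0.7]
opening: 0.0438
gripper_force: 0.0
```

Emit:
{"api": "send_rows", "payload": {
  "deltas": [
    [[0, 0, -0.04], 0],
    [[0, 0, -0.08], 0],
    [[0, 0, -0.1], 0],
    [[0, 0, -0.1], 0],
    [[0, 0, -0.1], 0]
  ],
  "gripper": 0.75
}}

```text
clock: 15.0
tool_pos: [0.6534, 0.0772, 0.2865]
orientation: [179.9, 0.2, 176.1]
force: [-0.5, -0.2, 0.0]
opening: 0.0647
gripper_force: 0.0
```

Emit:
{"api": "send_rows", "payload": {
  "deltas": [
    [[0.04, 0, 0], 0],
    [[0.08, 0, 0], 0],
    [[0.1, 0, 0], 0],
    [[0.1, 0, 0], 0],
    [[0.1, 0, 0], 0]
  ]
}}

```text
clock: 15.42
tool_pos: [0.5725, 0.0825, 0.2843]
orientation: [-180.0, -0.0, 176.2]
force: [-0.4, -0.0, 0.2]
opening: 0.0656
gripper_force: 0.0
```

```bash
python3 plan.py .5683 .083 .205 176.1 1
python3 - <<'E'
from fit import *
a=[]
for n in("top","side"):
    p=ctrl.snapshot(n); save(p,n+"2")
    c=proj(p,[.6,.078,.03])[0].astype(int); x0,y0=c[0]-45,c[1]-45
    a.append(cv2.resize(p["color"][y0:y0+100,x0:x0+80,::-1],(400,500),interpolation=cv2.INTER_CUBIC))
cv2.imwrite("pics/s3.png",np.hstack(a))
E
```

```text
at [0.5725 0.0825 0.2843] [-1.7999e+02 -4.0000e-02  1.7615e+02] q [  27.6   11.8  -12.5   -0.   -65.7 -121.4] t 15.42 open 0.0656 F [-0.4 -0.   0.2] 0.0
call 0 [0.0052 0.0002 0.0991] turn 0.0006
```

View pics/s3.png

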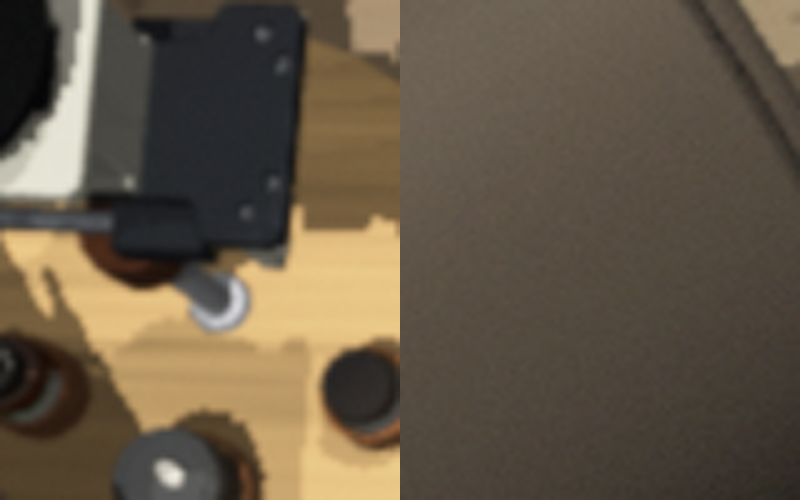

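The arm blocks the view of the slot; step aside to check the placing.

Emit:
{"api": "send_rows", "payload": {
  "deltas": [
    [[0, -0.05, 0], 0],
    [[0, -0.1, 0], 0],
    [[0, -0.15, 0], 0],
    [[0, -0.2, 0], 0],
    [[0, -0.25, 0], 0]
  ]
}}

```text
clock: 15.93
tool_pos: [0.5601, -0.1189, 0.2839]
orientation: [-180.0, -0.0, 176.1]
force: [0.6, -0.8, 0.8]
opening: 0.0659
gripper_force: 0.0
```

Emit:
{"api": "send_rows", "payload": {
  "deltas": [
    [[0, -0.05, 0], 0],
    [[0, -0.1, 0], 0],
    [[0, -0.15, 0], 0],
    [[0, -0.15, 0], 0],
    [[0, -0.15, 0], 0]
  ]
}}

```text
clock: 16.35
tool_pos: [0.5515, -0.2393, 0.2832]
orientation: [180.0, -0.1, 175.9]
force: [-0.3, -0.2, -0.1]
opening: 0.0655
gripper_force: 0.0
```

Run:
```python
from fit import *
a=[]
for n in("top","side"):
    p=ctrl.snapshot(n); save(p,n+"3")
    c=proj(p,[.6,.078,.03])[0].astype(int); x0,y0=c[0]-45,c[1]-45
    a.append(cv2.resize(p["color"][y0:y0+100,x0:x0+80,::-1],(400,500),interpolation=cv2.INTER_CUBIC))
cv2.imwrite("pics/s4.png",np.hstack(a))
```

View pics/s4.png

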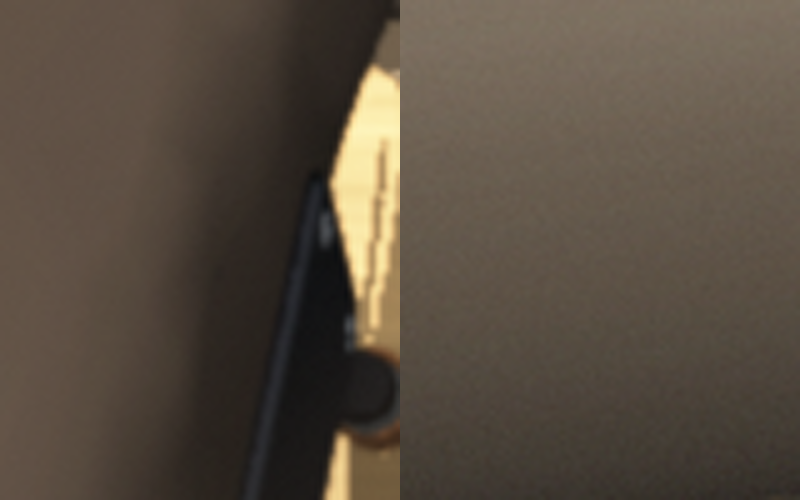

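Emit:
{"api": "send_rows", "payload": {
  "deltas": [
    [[0.01, 0.04, 0], 0],
    [[0.02, 0.08, 0], 0],
    [[0.03, 0.12, 0], 0],
    [[0.04, 0.16, 0], 0],
    [[0.05, 0.2, 0], 0]
  ]
}}

```text
clock: 16.87
tool_pos: [0.5223, -0.0717, 0.2846]
orientation: [180.0, 0.0, 176.2]
force: [1.3, -0.3, 0.5]
opening: 0.0658
gripper_force: 0.0
```

Emit:
{"api": "send_rows", "payload": {
  "deltas": [
    [[0.01, 0.045, 0], 0],
    [[0.02, 0.09, 0], 0],
    [[0.03, 0.135, 0], 0],
    [[0.04, 0.18, 0], 0],
    [[0.05, 0.225, 0], 0]
  ]
}}

```text
clock: 17.28
tool_pos: [0.494, 0.111, 0.2849]
orientation: [180.0, 0.0, 176.2]
force: [1.3, 0.6, -0.3]
opening: 0.0657
gripper_force: 0.0
```

Emit:
{"api": "send_rows", "payload": {
  "deltas": [
    [[0.01, 0.045, 0], 0],
    [[0.02, 0.09, 0], 0],
    [[0.03, 0.135, 0], 0],
    [[0.04, 0.18, 0], 0],
    [[0.05, 0.225, 0], 0]
  ]
}}

```text
clock: 17.7
tool_pos: [0.4657, 0.2934, 0.2848]
orientation: [180.0, 0.0, 176.3]
force: [0.7, -0.7, 0.4]
opening: 0.0656
gripper_force: 0.0
```

Emit:
{"api": "send_rows", "payload": {
  "deltas": [
    [[0.01, 0.04, 0], 0],
    [[0.02, 0.08, 0], 0],
    [[0.03, 0.11, 0], 0],
    [[0.04, 0.11, 0], 0],
    [[0.05, 0.11, 0], 0]
  ]
}}

```text
clock: 18.12
tool_pos: [0.4316, 0.383, 0.2838]
orientation: [-179.9, -0.0, 176.3]
force: [-0.1, -0.5, 0.3]
opening: 0.0655
gripper_force: 0.0
```

```bash
python3 plan.py .5683 .083 .27 176.1
python3 - <<'E'
from fit import *
a=[]
for n in("top","side"):
    p=ctrl.snapshot(n); save(p,n+"4")
    c=proj(p,[.6,.078,.03])[0].astype(int); x0,y0=c[0]-45,c[1]-45
    a.append(cv2.resize(p["color"][y0:y0+100,x0:x0+80,::-1],(400,500),interpolation=cv2.INTER_CUBIC))
cv2.imwrite("pics/s5.png",np.hstack(a))
E
```

```text
at [0.4316 0.383  0.2838] [-1.7994e+02 -4.0000e-02  1.7631e+02] q [  61.    11.7  -12.7   -0.   -65.7 -154.7] t 18.12 open 0.0655 F [-0.1 -0.5  0.3] 0.0
call 0 [-0.0973 -0.1816  0.0086] turn 0.0012
call 1 [-0.0977 -0.1814  0.0086] turn 0.0012
```

View pics/s5.png

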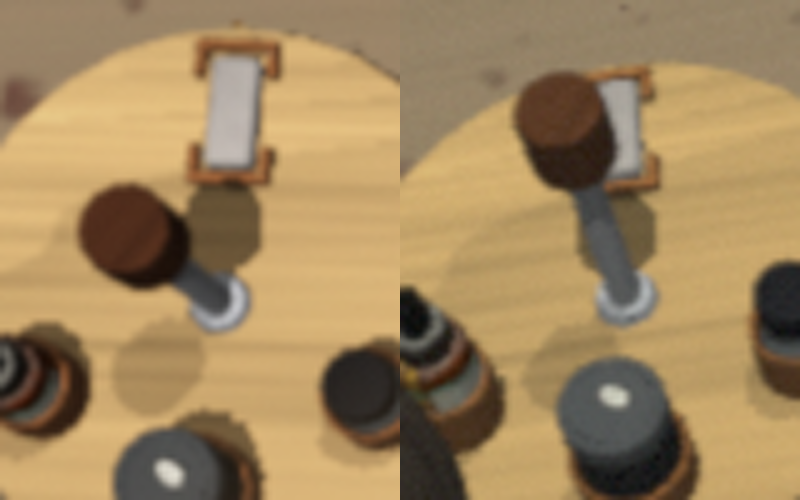

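Eraser lies flat between the four walls (top crop about (232,110)). Now the knob.

Emit:
{"api": "send_rows", "payload": {
  "deltas": [
    [[-0.025, -0.045, 0], 0],
    [[-0.05, -0.09, 0], 0],
    [[-0.075, -0.135, 0], 0],
    [[-0.095, -0.18, 0], 0],
    [[-0.095, -0.18, 0], 0]
  ]
}}

```text
clock: 18.63
tool_pos: [0.5003, 0.2262, 0.2851]
orientation: [-180.0, 0.0, 175.9]
force: [-1.0, 0.9, -0.5]
opening: 0.0658
gripper_force: 0.0
```

Emit:
{"api": "send_rows", "payload": {
  "deltas": [
    [[-0.025, -0.045, 0], 0],
    [[-0.05, -0.09, 0], 0],
    [[-0.075, -0.135, 0], 0],
    [[-0.098, -0.181, 0], 0],
    [[-0.098, -0.181, 0], 0]
  ]
}}

```text
clock: 19.05
tool_pos: [0.569, 0.0762, 0.2848]
orientation: [-179.9, 0.0, 175.8]
force: [-0.1, 0.1, 0.6]
opening: 0.0658
gripper_force: 0.0
```

Emit:
{"api": "send_rows", "payload": {
  "deltas": [
    [[0, 0, 0], 0],
    [[0, 0, 0], 0],
    [[0, 0, 0], 0],
    [[0, 0, 0], 0],
    [[0, 0, 0], 0]
  ]
}}

```text
clock: 19.47
tool_pos: [0.5675, 0.0832, 0.2848]
orientation: [180.0, 0.0, 176.2]
force: [0.9, 0.4, 0.2]
opening: 0.066
gripper_force: 0.0
```

```bash
python3 plan.py .5683 .083 .206 176.1 1
python3 - <<'E'
from fit import *
P=[]
for n in("top","side"):
    p=dict(ctrl.snapshot(n)); p["color"]=cv2.imread(f"pics/{n}4.png")[:,:,::-1]; P.append(p)
    hsv=cv2.cvtColor(p["color"],cv2.COLOR_RGB2HSV)
print(np.round(slotfit(P[:1],[.5685,.083],np.radians(-4)),4))
# post foot / knob top (dark brown) triangulated centre
for p,u in zip(P,[(175.5+0,246)]*2):
    hsv=cv2.cvtColor(p["color"],cv2.COLOR_RGB2HSV); c=proj(p,[.5685,.083,.158])[0]
    for z in(.176,): print("knob top proj",c.round(1),proj(p,[.5685,.083,.176])[0].round(1),"crop origin",(proj(p,[.6,.078,.03])[0].astype(int)-45))
E
```

```text
at [0.5675 0.0832 0.2848] [1.7999e+02 2.0000e-02 1.7621e+02] q [  27.9   11.3  -13.1   -0.   -65.6 -121.7] t 19.47 open 0.066 F [0.9 0.4 0.2] 0.0
call 0 [-0.0011 -0.0001  0.0985] turn 0.0012
[ 5.679000e-01  8.280000e-02 -3.805500e+00  1.068017e+02]
knob top proj [201.3 235.4] [198.6 233.4] crop origin [175 188]
knob top proj [196.1 244. ] [194.3 239. ] crop origin [163 218]
```

Emit:
{"api": "send_rows", "payload": {
  "deltas": [
    [[-0.001, -0.001, 0.03], 0],
    [[-0.001, -0.001, 0.06], 0],
    [[-0.001, -0.001, 0.08], 0],
    [[-0.001, -0.001, 0.098], 0],
    [[-0.001, -0.001, 0.098], 0]
  ]
}}

```text
clock: 19.98
tool_pos: [0.5669, 0.0813, 0.2031]
orientation: [-179.9, -0.3, 176.1]
force: [-0.3, 0.0, -0.2]
opening: 0.0655
gripper_force: 0.0
```

Emit:
{"api": "send_rows", "payload": {
  "deltas": [
    [[0, 0, 0], 0],
    [[0, 0, 0], 0],
    [[0, 0, 0], 0],
    [[0, 0, 0], 0],
    [[0, 0, 0], 0]
  ]
}}

```text
clock: 20.4
tool_pos: [0.5688, 0.0814, 0.207]
orientation: [180.0, 0.1, 176.1]
force: [0.0, 0.3, 0.0]
opening: 0.0654
gripper_force: 0.0
```

Emit:
{"api": "send_rows", "payload": {
  "deltas": [
    [[0, 0, 0], 0],
    [[0, 0, 0], 0],
    [[0, 0, 0], 0],
    [[0, 0, 0], 0],
    [[0, 0, 0], 0]
  ],
  "gripper": 0.3
}}

```text
clock: 20.82
tool_pos: [0.5687, 0.0817, 0.2062]
orientation: [179.9, 0.0, 176.1]
force: [-2.5, 19.7, 1.2]
opening: 0.0377
gripper_force: 9.1
```

Emit:
{"api": "send_rows", "payload": {
  "deltas": [
    [[0, 0, 0], 0],
    [[0, 0, 0], 0],
    [[0, 0, 0], 0],
    [[0, 0, 0], 0],
    [[0, 0, 0], 0]
  ]
}}

```text
clock: 21.23
tool_pos: [0.5687, 0.083, 0.2062]
orientation: [179.9, 0.0, 176.1]
force: [-2.8, 8.6, 0.6]
opening: 0.0351
gripper_force: 30.0
```

Emit:
{"api": "send_rows", "payload": {
  "deltas": [
    [[0, 0.001, 0], 0],
    [[0, 0.002, 0], -0.003],
    [[0, 0.002, 0], -0.01],
    [[0, 0.002, 0], -0.022],
    [[0, 0.002, 0], -0.04]
  ]
}}

```text
clock: 21.65
tool_pos: [0.5687, 0.0831, 0.2061]
orientation: [180.0, 0.0, 179.8]
force: [0.1, 3.2, -1.5]
opening: 0.0352
gripper_force: 30.0
```

Emit:
{"api": "send_rows", "payload": {
  "deltas": [
    [[0, 0, 0], -0.02],
    [[0, 0, 0], -0.04],
    [[0, 0, 0], -0.06],
    [[0, 0, 0], -0.08],
    [[0, 0, 0], -0.1]
  ]
}}

```text
clock: 22.07
tool_pos: [0.5687, 0.0831, 0.2061]
orientation: [180.0, 0.0, -171.2]
force: [-0.9, 3.6, -0.8]
opening: 0.0355
gripper_force: 30.0
```

```bash
python3 plan.py .5685 .083 .206 -110 1
python3 - <<'E'
from h import *
p=ctrl.snapshot("top"); c=[.5683,.083]
for t,z in(("vial",.084),("jar_a",.09),("dropper",.09)):
    print(t,[(round(d["conf"],2),uv.round(),np.round(np.degrees(np.arctan2(*(w[:2]-c)[::-1])),1)) for d in ctrl.boxes_of(p,t)[:3] for uv in [np.array(d["xy"])*[640,480]] for w in [ray(p,uv,z)]])
E
```

```text
at [0.5687 0.0831 0.2061] [ 1.7996e+02  2.0000e-02 -1.7116e+02] q [  27.8   15.3  -18.9   -0.   -55.8 -108.9] t 22.07 open 0.0355 F [-0.9  3.6 -0.8] 30.0
call 0 [ 0.0003 -0.0001  0.0002] turn -0.6795
vial [(0.58, array([249., 258.]), np.float64(-112.0)), (0.26, array([229., 313.]), np.float64(-164.8))]
jar_a [(0.87, array([215., 283.]), np.float64(-171.8))]
dropper [(0.71, array([323., 284.]), np.float64(-111.4)), (0.68, array([177., 267.]), np.float64(125.4))]
```

Emit:
{"api": "send_rows", "payload": {
  "deltas": [
    [[0, 0, 0], -0.02],
    [[0, 0, 0], -0.04],
    [[0, 0, 0], -0.06],
    [[0, 0, 0], -0.08],
    [[0, 0, 0], -0.1]
  ]
}}

```text
clock: 22.68
tool_pos: [0.5687, 0.0831, 0.2061]
orientation: [180.0, 0.0, -162.3]
force: [-0.9, 5.3, -0.3]
opening: 0.0352
gripper_force: 30.0
```

Emit:
{"api": "send_rows", "payload": {
  "deltas": [
    [[0, 0, 0], -0.02],
    [[0, 0, 0], -0.04],
    [[0, 0, 0], -0.06],
    [[0, 0, 0], -0.08],
    [[0, 0, 0], -0.1]
  ]
}}

```text
clock: 23.1
tool_pos: [0.5687, 0.0831, 0.2061]
orientation: [180.0, 0.0, -153.3]
force: [1.3, 5.5, 0.0]
opening: 0.0355
gripper_force: 30.0
```

Emit:
{"api": "send_rows", "payload": {
  "deltas": [
    [[0, 0, 0], -0.02],
    [[0, 0, 0], -0.04],
    [[0, 0, 0], -0.06],
    [[0, 0, 0], -0.08],
    [[0, 0, 0], -0.1]
  ]
}}

```text
clock: 23.52
tool_pos: [0.5687, 0.0832, 0.2062]
orientation: [180.0, 0.0, -144.3]
force: [-0.6, 4.3, -0.5]
opening: 0.0355
gripper_force: 30.0
```

Emit:
{"api": "send_rows", "payload": {
  "deltas": [
    [[0, 0, 0], -0.02],
    [[0, 0, 0], -0.04],
    [[0, 0, 0], -0.06],
    [[0, 0, 0], -0.08],
    [[0, 0, 0], -0.1]
  ]
}}

```text
clock: 23.93
tool_pos: [0.5687, 0.0832, 0.2062]
orientation: [180.0, 0.0, -135.3]
force: [0.4, 4.6, 0.2]
opening: 0.0351
gripper_force: 30.0
```

Emit:
{"api": "send_rows", "payload": {
  "deltas": [
    [[0, 0, 0], -0.02],
    [[0, 0, 0], -0.04],
    [[0, 0, 0], -0.06],
    [[0, 0, 0], -0.08],
    [[0, 0, 0], -0.1]
  ]
}}

```text
clock: 24.35
tool_pos: [0.5686, 0.0832, 0.2061]
orientation: [180.0, 0.0, -126.3]
force: [-0.2, 5.9, -0.1]
opening: 0.0353
gripper_force: 30.0
```

Emit:
{"api": "send_rows", "payload": {
  "deltas": [
    [[0, 0, 0], -0.02],
    [[0, 0, 0], -0.04],
    [[0, 0, 0], -0.06],
    [[0, 0, 0], -0.08],
    [[0, 0, 0], -0.1]
  ]
}}

```text
clock: 24.77
tool_pos: [0.5686, 0.0832, 0.2061]
orientation: [180.0, 0.0, -117.3]
force: [0.2, 4.9, -0.4]
opening: 0.0357
gripper_force: 30.0
```

Emit:
{"api": "send_rows", "payload": {
  "deltas": [
    [[0, 0, 0], -0.018],
    [[0, 0, 0], -0.033],
    [[0, 0, 0], -0.043],
    [[0, 0, 0], -0.05],
    [[0, 0, 0], -0.052]
  ]
}}

```text
clock: 25.18
tool_pos: [0.5686, 0.0832, 0.2062]
orientation: [180.0, 0.0, -112.6]
force: [-0.1, 4.9, 0.5]
opening: 0.0353
gripper_force: 30.0
```

Emit:
{"api": "send_rows", "payload": {
  "deltas": [
    [[0, 0, 0], 0],
    [[0, 0, 0], 0],
    [[0, 0, 0], 0],
    [[0, 0, 0], 0],
    [[0, 0, 0], 0]
  ]
}}

```text
clock: 25.6
tool_pos: [0.5686, 0.0832, 0.2061]
orientation: [180.0, 0.0, -112.7]
force: [-1.4, 5.4, -1.3]
opening: 0.0351
gripper_force: 30.0
```

```bash
cat > chk.py <<'E'
from fit import *
c=[.5684,.083]; nm=[]
for n in("top","side"):
    p=ctrl.snapshot(n); save(p,n+"5")
    for t,z in(("vial",.084),("jar_a",.09),("dropper",.075)):
        for d in ctrl.cut_out(p,t)[:3]:
            uv=np.array(d["xy"])*[640,480]; w=ray(p,uv,z)[:2]-c
            if np.hypot(*w)<.13: print(n,t,round(d["conf"],2),uv.round(1),np.round([np.degrees(np.arctan2(w[1],w[0]))%360,np.hypot(*w)],3),proj(p,[*(np.array(c)+.085*np.array([np.cos(np.radians(190)),np.sin(np.radians(190))])),.126])[0].round(1))
    x,y=proj(p,[.55,.075,.03])[0].astype(int); nm.append(cv2.resize(p["color"][y-60:y+90,x-60:x+60,::-1],(400,500),interpolation=cv2.INTER_CUBIC))
cv2.imwrite("pics/f.png",np.hstack(nm))
E
python3 plan.py .5687 .0831 .206 -110 1; python3 chk.py
```

```text
at [0.5686 0.0832 0.2061] [ 1.7999e+02  3.0000e-02 -1.1265e+02] q [ 27.8  15.3 -18.9  -0.  -55.8 -50.4] t 25.6 open 0.0351 F [-1.4  5.4 -1.3] 30.0
call 0 [ 0.0001 -0.0001  0.0002] turn -0.0295
top vial 0.72 [244.  217.8] [3.07482e+02 8.50000e-02] [212.3 281. ]
top jar_a 0.62 [250.5 255.1] [2.5105e+02 8.7000e-02] [212.3 281. ]
top dropper 0.68 [216.8 281. ] [1.87906e+02 7.80000e-02] [212.3 281. ]
side vial 0.54 [230.8 239.8] [3.04926e+02 7.80000e-02] [211.5 287. ]
side vial 0.18 [215.9 300.2] [1.8961e+02 9.2000e-02] [211.5 287. ]
side jar_a 0.59 [240.7 272. ] [2.40218e+02 8.50000e-02] [211.5 287. ]
side dropper 0.82 [216.  299.9] [1.89862e+02 8.70000e-02] [211.5 287. ]
```

View pics/f.png

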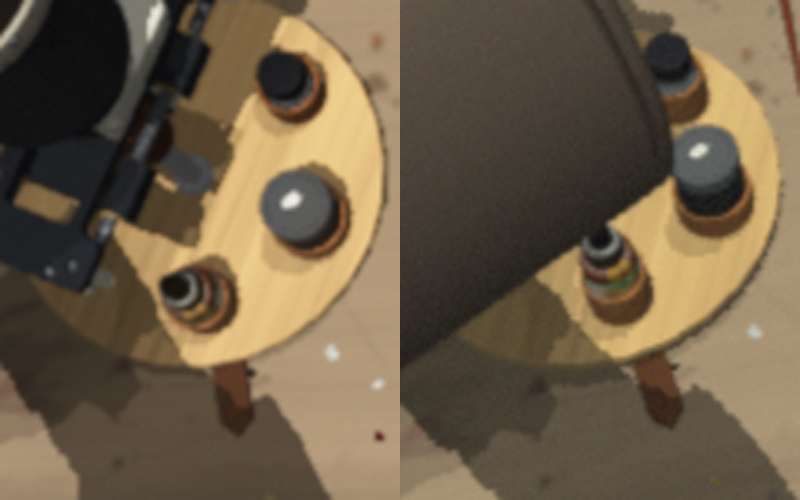

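Everything stands upright and the dropper is nearly over the nose. About 2.6° remain, so I turn on and then measure.

Emit:
{"api": "send_rows", "payload": {
  "deltas": [
    [[0, 0, 0], -0.004],
    [[0, 0, 0], -0.012],
    [[0, 0, 0], -0.02],
    [[0, 0, 0], -0.026],
    [[0, 0, 0], -0.029]
  ]
}}

```text
clock: 26.42
tool_pos: [0.5686, 0.0832, 0.2061]
orientation: [180.0, 0.0, -110.0]
force: [-0.5, 5.5, -0.0]
opening: 0.0352
gripper_force: 30.0
```

Emit:
{"api": "send_rows", "payload": {
  "deltas": [
    [[0, 0, 0], 0],
    [[0, 0, 0], 0],
    [[0, 0, 0], 0],
    [[0, 0, 0], 0],
    [[0, 0, 0], 0]
  ]
}}

```text
clock: 26.83
tool_pos: [0.5686, 0.0832, 0.2061]
orientation: [180.0, 0.0, -110.0]
force: [-1.3, 5.1, -0.6]
opening: 0.0353
gripper_force: 30.0
```

```bash
python3 plan.py .5687 .0831 .206 -110 1
cat > fin.py <<'E'
from fit import *
from scipy.optimize import minimize_scalar
c=np.array([.5684,.083]); ang=np.linspace(0,2*np.pi,40)
def cyl(a,r,z0,z1,rt=None):
    o=c+.085*np.array([np.cos(a),np.sin(a)])
    return np.vstack([np.c_[o[0]+q*np.cos(ang),o[1]+q*np.sin(ang),0*ang+z] for z,q in((z0,r),(z1,rt or r))])
for n in("top","side"):
    p=ctrl.snapshot(n)
    for t,off,parts in(("jar_a",180,[(.022,.048,.09)]),("vial",240,[(.016,.058,.084)]),("dropper",120,[(.017,.058,.085),(.012,.085,.1),(.012,.1,.126,.003)])):
        for d in ctrl.cut_out(p,t)[:2]:
            m=d["pixels"].astype(float)
            f=lambda y:abs(raster(p,[cyl(np.radians(y+off),*q) for q in parts])-m).sum()
            ys=np.arange(60,82,.5); v=[f(y) for y in ys]; k=int(np.argmin(v))
            if v[k]<.8*m.sum(): print(n,t,round(d["conf"],2),"yaw",ys[k],"resid",round(v[k]),"of",m.sum())
    g=cv2.cvtColor(p["color"],cv2.COLOR_RGB2GRAY)
E
python3 fin.py
```

```text
at [0.5686 0.0832 0.2061] [ 1.7999e+02  3.0000e-02 -1.1004e+02] q [ 27.8  15.3 -18.9  -0.  -55.8 -47.8] t 26.83 open 0.0353 F [-1.3  5.1 -0.6] 30.0
call 0 [ 0.0001 -0.0001  0.0002] turn -0.0005
top jar_a 0.8 yaw 71.0 resid 23 of 447.0
top vial 0.51 yaw 70.5 resid 30 of 219.0
side jar_a 0.75 yaw 70.0 resid 43 of 502.0
side vial 0.49 yaw 71.0 resid 61 of 191.0
side dropper 0.62 yaw 70.0 resid 65 of 287.0
```

```bash
python3 -c "
from plant import ctrl
print(ctrl.close_job())"
```

```text
the job is handed in; nothing more can be done
None
```

I handed the job in at about 27 s. The eraser lies flat in its slot and released. The caddy is turned so the dropper bottle stands in line with the nose to within about 1°, everything on it is upright, and the gripper is still holding the knob.

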